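Moisture test of a guitar end block

TASK

Start the moisture tester by pressing its hinged pedal right down to its stop, then let the pedal come fully up again. Next take the slim, taller wooden block (the end block), pass it upright, foot first, through the slot in the tester's top until its foot pushes the sprung contact plate inside well down (at least half of its travel), and finish while still gripping it and holding the plate down for the reading. Leave the thicker block, the chisel and the jar where they are.

Things in the scene. Friction and masses are not known exactly. Their poses are not given: they have to be found in the camera images.
- tester: Moisture tester, fixed to the bench: a base 150 x 170 x 12 mm, housing 130 x 150 mm with grey side cheeks and clear panes, and an aluminium top 12 mm thick whose upper face is 105 mm above the bench. A slot goes through the middle of the top: 24 mm along the tester's x, 48 mm along its y (the block with 2 mm to spare each way), with a 4 mm bevel round its upper edge. Origin: centre of the underside, on the bench, straight below the slot; z up. Its position and yaw change.
- slot_mouth (a point): Centre of the slot, level with the upper face of the tester's top (105 mm above the bench); axes as the tester's.
- contact_plate (a joint): Travel of the sprung contact plate inside the tester, in m: 0 = up, 0.012 = fully down on its stop. The plate is 70 x 70 mm of steel, centred under the slot, its upper face 45 mm below the slot mouth (60 mm above the bench) when up. It moves straight down; it needs about 2.5 N to start and about 8.5 N at its stop, and springs back.
- pedal_base: Base of the pedal, fixed to the bench: dark steel plate 150 (x) x 100 (y) x 10 mm. Origin: centre of its underside on the bench, z up. The grey pedal plate (125 mm long, 78 mm wide, 8 mm thick) is hinged over it, the hinge 62 mm from the origin along the base's +x and 22 mm above the bench; the free end points to the base's -x and stands up at 15 degrees. Its position and yaw change.
- pedal_pad (a point): Point on the pedal's upper face, 105 mm from the hinge, near its free end, on the centre line; the place to press. About 53 mm above the bench when the pedal is up and about 30 mm when it is at its stop.
- pedal (a joint): Pedal angle in rad: 0 = up, 0.22 = down on its stop. A spring brings it back; at the pad it needs about 3 N to start and about 8 N at the stop.
- end_block: The end block: a slim upright dark wooden block, 22 mm (its x) x 46 mm (its y) x 100 mm tall, 45 to 90 g, standing on the bench on its foot. Origin: centre of its foot, z up. The same either way round (half turn).
- end_block_foot (a point): Centre of the end block's foot (its lower end face).
- heel_block: Bystander: a thicker, lower block of the same wood, 38 (x) x 62 (y) x 70 mm tall, standing near the end block, on one side or the other. Origin: centre of its underside.
- chisel: Bystander: wood-handled chisel, 240 mm long, lying on the bench along its x, handle to -x. Origin: on the bench below its middle.
- glue_jar: Bystander: jar 60 mm across and 75 mm tall. Origin: centre of its underside.
Not all that is in view belongs to the job. What is shaped like the pedal_base but orange is not meant. What is shaped like the tester but purple is not meant.

How it is judged:
By the outcome, as a careful person would: the job done as asked, in the order asked, and still so for the second after the job is handed in, while the arm keeps its last pose, push and grip.
It also fails if it takes over 61 s, if anything falls off the work surface, if the arm or the gripper's body presses on something with over 40 N, if the wrist force passes 120 N, or if a joint passes its speed limit or range.

ROBOT

A 7-joint arm with a two-finger parallel gripper is mounted at the origin on the work surface. World frame = base frame: x ahead of the robot, y to its left, z up, the work surface at z = 0. Lengths are in m, angles in rad, forces in N, time in s.
With the tool pointing down it reaches from about 0.35 to 0.9 m from the base axis. Payload 19.9 kg.
Tool frame: the origin (TCP) lies at the very end of the fingers, on their centre line; the grasp point (between the pads) lies arm.pinch_z behind it (arm.pinch_z is the distance from the TCP to the grasp point, in m); z points along the fingers, y is the line along which they close (so a half turn about z gives the same grasp; the last joint's range is limited). The gripper opens to 94 mm and grips with 3 to 60 N. Pads are 16 mm wide; open, the fingers measure 119 mm over their backs; the gripper's body (75 mm by 177 mm) begins 78 mm behind the grasp point.
Start: joints at [1.294, 0.417, -0.01, 1.614, 0.005, 1.111, -0.053], TCP at [0.145, -0.608, 0.205] pointing down, gripper open.
Joint ranges: [-2.81, 2.81], [-0.39, 2.02], [-1.27, 1.25], [0.06, 2.57], [-1.19, 4.33], [0.19, 2], [-2.82, 2.82]. Speed limits (rad/s): [1.89, 1.89, 2.39, 2.39, 3.01, 3.01, 3.01].

INTERFACE

Orientations are given as a unit quaternion [w, x, y, z].
In Python, from rig import arm, snapshot, calibration gives the robot as it stands.
- The arm moves only by the shell command python3 -m handwheel 'ROWS' [FORCE]. ROWS is JSON, a list of rows, each an object of numbers: "x", "y", "z": the shift along the tool's x, y, z in units of 0.2 m (1.0 is 0.2 m); "wx", "wy", "wz": the turn, a rotation vector about the tool's x, y, z in units of pi rad (1.0 is pi rad); "jaw": the finger opening in mm, from 0 to 94. In form: [{"x": .., "y": .., "z": .., "wx": .., "wy": .., "wz": .., "jaw": ..}, ...]. A call has 1 to 10 rows; each row is the pose to reach, as a shift and turn from the pose commanded when the call began, along the tool's axes at that moment, turning the shorter way round; what a row does not reach only later rows make up. A row lasts 1/12 s, in which the tool goes at most 41.7 mm and 7.16 degrees, less where a joint would pass 70% of its speed; a pose out of reach is approached as far as the arm can. A call with a number of a shift or a turn outside -1 to 1 is refused whole. A call with a gripper value outside its range is refused whole. The fingers move at their own pace and stop on an object; FORCE is the grip in N (left out, the last holds). Time passes only in rows, so rows that repeat a pose let the fingers close. It gives the time, the measured TCP pose, the force, the opening and the grip force at its end, in the units of the state.
- arm.state(): the state, without advancing time (a new reading comes with each control period).
- snapshot(name): name is "scene" or "top"; returns the picture (480x640x3 uint8, red, green, blue); there is no depth.
- calibration(name): a dict with "fx", "fy", "cx", "cy" (pixels), "pose" (4x4, takes a point from camera to world coordinates). Camera axes: x right, y down, z forward; pixel columns grow to the right and rows downward; lengths in m; the calibration is good to about 2 mm. A picture is of the moment at which its call begins. calibration takes no time and is no camera call.
- arm.close_job(): hands the job in; it is judged then, once.
The state is a dict: "time": time; "joint_pos": joint angles; "joint_vel": joint speeds; "joint_efforts": joint torques, N m; "ee_pos": TCP position; "tool_rot": TCP orientation; "wrist_force": force on the tool from outside, world axes, zero at the start; "ft_torque": the same for the moment, N m; "width": finger opening in m; "grip_force": force on a finger pad.
Only numpy, scipy, OpenCV 4.12 (cv2) and the standard library are available. Lean on these libraries where they do the work, as an engineer would, in place of code of your own. Each camera call takes 0.05 s, during which the arm holds its last target. There are 200 camera calls.

## Working session

There is one attempt and no reset: what is moved stays moved. The work goes in short steps, Python scripts to look and compute and a shell command to move; the robot and the scene stay as the last step left them, time stands still between calls to the robot, and variables do not carry over. Pictures are saved under pics/ and viewed, at most 10 in all, crops included, and the job is handed in when it is done.

```bash
mkdir -p pics; python3 - <<'E'
from rig import arm,snapshot,calibration
import cv2,numpy as np
for n in("scene","top"):
    cv2.imwrite(f"pics/{n}0.png",snapshot(n)[:,:,::-1]); c=calibration(n); print(n,c["fx"],c["fy"],c["cx"],c["cy"]); print(np.round(c["pose"],4))
s=arm.state(); print(s["ee_pos"],s["tool_rot"],s["width"],arm.pinch_z)
E
```

```text
scene 564.1337701254944 564.1337701254944 313.9674253148073 234.91687201390872
[[ 0.3035  0.5691 -0.7642  1.7291]
 [ 0.9525 -0.1618  0.2578 -0.4496]
 [ 0.023  -0.8062 -0.5912  0.9708]
 [ 0.      0.      0.      1.    ]]
top 606.4074023848552 606.4074023848552 338.0508999253162 228.4394784306043
[[-0.0056 -0.9962  0.0875  0.4617]
 [-0.9998  0.0041 -0.0176 -0.0246]
 [ 0.0171 -0.0875 -0.996   1.4302]
 [ 0.      0.      0.      1.    ]]
[ 0.14529594 -0.60754145  0.20490954] [-5.20346615e-04  9.93116708e-01  1.17127794e-01 -1.12413113e-04] 0.09437159281853348 0.0188
```

View pics/scene0.png

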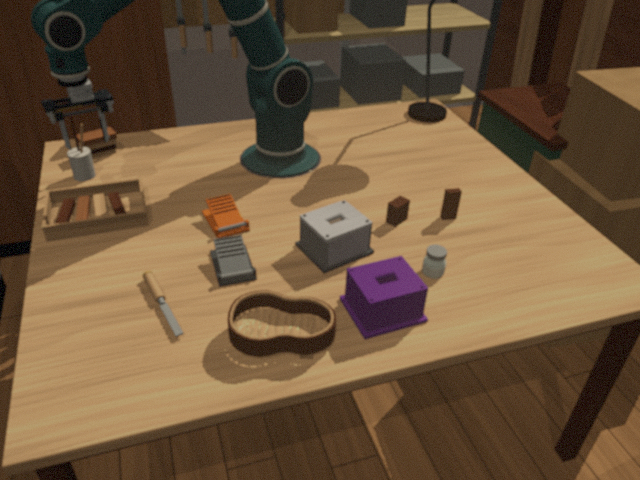

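View pics/top0.png

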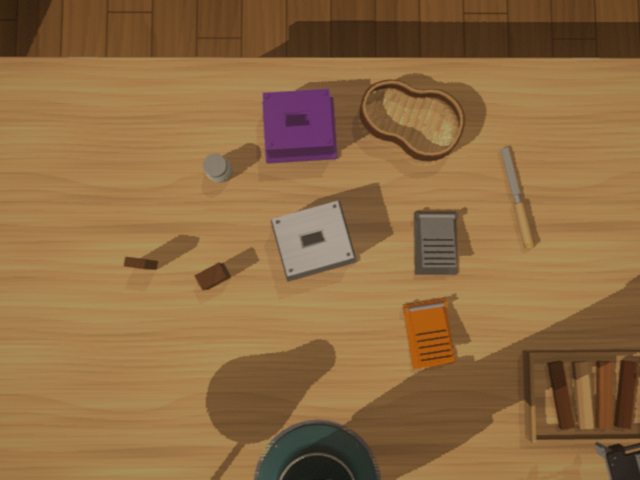

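The scene view shows the grey pedal near (232,262), the tester near (335,232), and the slim block near (451,204). The top view shows the pedal at (436,243), the tester slot at (312,238) and the block at (141,263). The orange and purple ones are decoys. I'll look closer.

```bash
cat > h.py <<'E'
from rig import arm,snapshot,calibration
import cv2,numpy as np
def ray(n,u,v,z):
    c=calibration(n);P=np.array(c["pose"]);d=P[:3,:3]@[(u-c["cx"])/c["fx"],(v-c["cy"])/c["fy"],1];o=P[:3,3]
    return o+d*(z-o[2])/d[2]
def pix(n,p):
    c=calibration(n);P=np.array(c["pose"]);q=P[:3,:3].T@(np.array(p)-P[:3,3]);return c["fx"]*q[0]/q[2]+c["cx"],c["fy"]*q[1]/q[2]+c["cy"]
def crop(im,x,y,w,h,k): return cv2.resize(im[y:y+h,x:x+w],None,fx=k,fy=k,interpolation=cv2.INTER_CUBIC)
E
python3 - <<'E'
from h import *
a=cv2.imread("pics/top0.png");b=cv2.imread("pics/scene0.png")
M=np.zeros((600,800,3),np.uint8)
def put(c,x,y): M[y:y+c.shape[0],x:x+c.shape[1]]=c
put(crop(a,265,195,100,90,4),0,0)      # tester top
put(crop(a,405,200,60,80,4),400,0)     # pedal top
put(crop(a,115,250,50,30,5),0,360)     # block top
put(crop(b,435,180,32,48,5),640,0)     # block scene
put(crop(b,200,225,65,65,4),260,340) # pedal scene
put(crop(b,290,195,90,80,3),530,340)
cv2.imwrite("pics/m1.png",M)
E
```

```text
(no output)
```

View pics/m1.png

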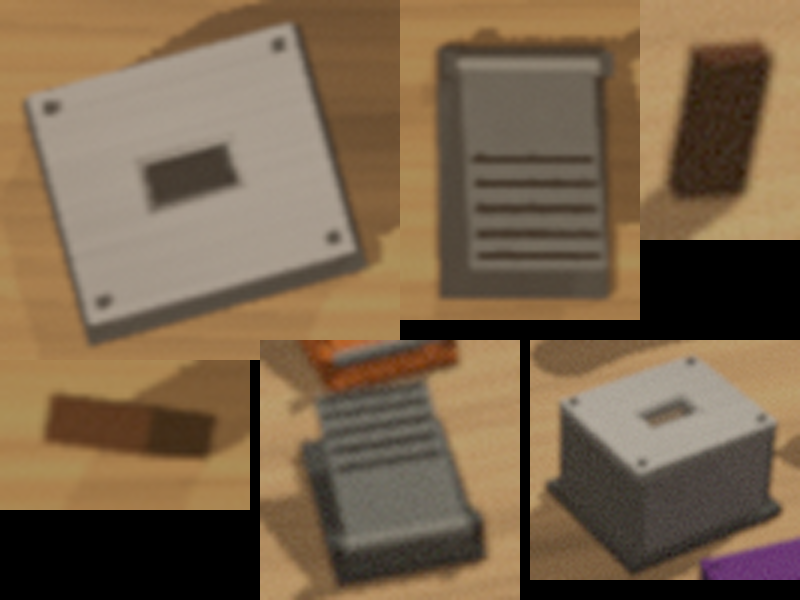

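```bash
python3 - <<'E'
from h import *
a=cv2.imread("pics/top0.png");hsv=cv2.cvtColor(a,cv2.COLOR_BGR2HSV)
def q(c,k,x0,y0,dx=0,dy=0): return [((u-dx+.5)/k-.5+x0,(v-dy+.5)/k-.5+y0) for u,v in c]
def rep(name,pts,z,n="top"):
    w=np.array([ray(n,u,v,z)[:2] for u,v in pts]); print(name,"mean",w.mean(0).round(4))
    for i in range(len(w)):
        e=w[(i+1)%len(w)]-w[i]; print("   edge",np.hypot(*e).round(4),np.degrees(np.arctan2(e[1],e[0])).round(1))
rep("bolts",q([(52,107),(280,45),(334,237),(104,301)],4,265,195),.105)
rep("topcorners",q([(25,100),(295,22),(360,255),(92,328)],4,265,195),.105)
rep("base",q([(440,45),(608,45),(608,297),(440,297)],4,405,200,400,0),.010)
# tester slot, subpixel: dark inside top face
g=cv2.cvtColor(a,cv2.COLOR_BGR2GRAY)
big=crop(g,265,195,100,90,4)
m=((big>115)).astype(np.uint8)
hs=crop(hsv[:,:,1],265,195,100,90,4)
m=((big>115)&(hs<75)).astype(np.uint8)
cs=max(cv2.findContours(m,0,1)[0],key=cv2.contourArea);r=cv2.boxPoints(cv2.minAreaRect(cs))
rep("top rect",q(r,4,265,195),.105)
sub=big[120:230,120:260];m=(sub<100).astype(np.uint8)
cs=max(cv2.findContours(m,0,1)[0],key=cv2.contourArea);rr=cv2.minAreaRect(cs);print(rr)
rep("slot",q(cv2.boxPoints(rr),4,265,195,-120,-120),.105)
# block, full silhouette & top face
H=crop(hsv,115,250,50,30,5);B=crop(g,115,250,50,30,5)
print(B[60,::8],B[75,::8],H[60,::8,1])
E
```

```text
bolts mean [0.558  0.0075]
   edge 0.1296 -74.9
   edge 0.1097 -164.7
   edge 0.1301 105.3
   edge 0.11 15.1
topcorners mean [0.5561 0.0072]
   edge 0.1543 -74.0
   edge 0.1331 -164.8
   edge 0.1513 104.9
   edge 0.1301 16.5
base mean [ 0.5529 -0.2791]
   edge 0.0996 -90.2
   edge 0.1486 178.7
   edge 0.0987 89.7
   edge 0.1484 -1.0
top rect mean [0.5574 0.0089]
   edge 0.1524 -74.5
   edge 0.1319 -164.8
   edge 0.1512 105.3
   edge 0.1313 15.7
((69.39623260498047, 54.88678741455078), (43.40593338012695, 89.00963592529297), 74.05460357666016)
slot mean [0.5565 0.0093]
   edge 0.0487 -74.2
   edge 0.0238 -164.3
   edge 0.0486 105.7
   edge 0.0238 15.9
[144 145 144 144 144 139  92  65  67  68  66  64  66  65  65  66  65  65
  65  54  49  47  50  48  50  50  51  77  97  98  96  96] [141 140 140 140 140 129  78  66  64  65  66  65  65  65  67  67  65  67
  64  51  49  50  51  50  49  50  56  89  98  95  98 116] [125 123 124 124 124 125 149 173 164 168 167 176 164 175 168 168 174 164
 167 172 163 173 162 161 156 163 161 152 144 143 146 145]
```

```bash
python3 - <<'E'
from h import *
a=cv2.imread("pics/top0.png");g=cv2.cvtColor(a,cv2.COLOR_BGR2GRAY)
B=cv2.GaussianBlur(crop(g,115,250,50,30,5),(5,5),0)
m=((B<100)).astype(np.uint8);m[:,151:]=0; m[:30]=0
cs=max(cv2.findContours(m,0,1)[0],key=cv2.contourArea);r=cv2.boxPoints(cv2.minAreaRect(cs));print(r)
w=np.array([ray("top",(u+.5)/5-.5+115,(v+.5)/5-.5+250,.1)[:2] for u,v in r]);print(w.mean(0))
for i in range(4):
    e=w[(i+1)%4]-w[i];print(np.hypot(*e),np.degrees(np.arctan2(e[1],e[0])))
# scene check: block top corners in m1 crop (640,0), scale5 ; base px
for u,v in [(692,48),(768,45),(772,65),(690,62)]:
    print("scene top",ray("scene",(u-640+.5)/5-.5+435,(v+.5)/5-.5+180,.1)[:2])
for u,v in [(672,188),(745,192)]: print("scene foot",ray("scene",(u-640+.5)/5-.5+435,(v+.5)/5-.5+180,0)[:2])
ph=np.radians(-.7);bx=np.array([np.cos(ph),np.sin(ph)]);c=np.array([.5529,-.2791])
L=np.cos(np.radians(15))*.105+ -np.sin(np.radians(15))*.0
print("pad approx",c+bx*(.062-L))
b=np.array([.5529,-.2791])
for p in [(c[0]+.062-L,c[1],.053)]: print(pix("top",p),pix("scene",p))
E
```

```text
[[ 45.  33.]
 [150.  33.]
 [150.  96.]
 [ 45.  96.]]
[0.50582546 0.39687633]
0.04554608420994167 -90.28057617554605
0.02744484075880314 -178.73019136124765
0.04546432384884543 89.69907891573561
0.02743103819882177 1.4414392497389124
scene top [0.49137757 0.37384222]
scene top [0.50055769 0.41953717]
scene top [0.52127698 0.41046008]
scene top [0.50519092 0.3650799 ]
scene foot [0.49330084 0.37701631]
scene foot [0.50948924 0.4184571 ]
pad approx [ 0.51348073 -0.27861838]
(np.float64(439.32924377705865), np.float64(258.2742747610328)) (np.float64(229.1980726570167), np.float64(242.5672408224311))
```

```bash
python3 - <<'E'
from h import *
a=cv2.imread("pics/top0.png");g=cv2.cvtColor(a,cv2.COLOR_BGR2GRAY).astype(np.float32)
B=cv2.GaussianBlur(crop(g,115,250,50,30,5),(3,3),0)
def half(col,lo,hi,rev=False):
    idx=range(lo,hi) if not rev else range(hi,lo,-1)
    for i in idx:
        if col[i]<102: return i
f=lambda u,v:ray("top",(u+.5)/5-.5+115,(v+.5)/5-.5+250,.1)[:2]
us=np.arange(55,142,4)
for rev in(False,True):
    P=np.array([f(u,half(B[:,u],10,140,rev)) for u in us]);k=np.polyfit(P[:,1],P[:,0],1)
    print("long edge: slope deg",np.degrees(np.arctan(k[0])),"x at y=.397",np.polyval(k,.397))
print([ (v,half(B[v],5,120)) for v in range(45,80,5)])
print([ (v,[int(t) for t in B[v,140:165:3]]) for v in range(50,90,8)])
E
```

```text
long edge: slope deg 4.714445209708445 x at y=.397 0.5173501115475008
long edge: slope deg 8.710335512992152 x at y=.397 0.49529596987726915
[(45, 50), (50, 49), (55, 48), (60, 47), (65, 46), (70, 45), (75, 45)]
[(50, [63, 63, 61, 59, 57, 55, 55, 56, 59]), (58, [65, 65, 64, 60, 55, 52, 50, 49, 48]), (66, [65, 65, 62, 58, 53, 51, 49, 48, 49]), (74, [66, 64, 61, 56, 51, 49, 49, 49, 49]), (82, [64, 62, 58, 53, 49, 48, 48, 47, 47])]
```

```bash
cat >> h.py <<'E'
from scipy.spatial.transform import Rotation as R
def plan(p,yaw=None):
    "row units to reach TCP p with tool z down and tool y at world angle yaw (deg)"
    s=arm.state();w,x,y,z=s["tool_rot"];T=R.from_quat([x,y,z,w])
    d=T.inv().apply(np.array(p)-s["ee_pos"])/.2; print("xyz",d.round(3),end=" ")
    if yaw is not None:
        t=np.radians(yaw);Y=np.array([np.cos(t),np.sin(t),0]);Z=np.array([0,0,-1.]);X=np.cross(Y,Z)
        print("w",((T.inv()*R.from_matrix(np.c_[X,Y,Z])).as_rotvec()/np.pi).round(4),end=" ")
    print("t",round(s["time"],2),"pos",s["ee_pos"].round(4),"F",np.round(s["wrist_force"],1),"w",round(s["width"],4),"g",round(s["grip_force"],1))
E
python3 -c "
from h import *
plan((.32,-.44,.26),-7.5);plan((.513,-.2785,.12),-7.5)"
```

```text
xyz [ 1.044 -0.612 -0.275] w [-3.000e-04 -2.000e-04 -3.836e-01] t 0.1 pos [ 0.1453 -0.6075  0.2049] F [-0.4  0.   0.3] w 0.0944 g 0.0
xyz [ 2.171 -1.172  0.426] w [-3.000e-04 -2.000e-04 -3.836e-01] t 0.1 pos [ 0.1453 -0.6075  0.2049] F [-0.4  0.   0.3] w 0.0944 g 0.0
```

```bash
python3 -m handwheel '[{"z":-0.3,"jaw":94},{"x":0.2,"y":-0.1,"z":-0.3,"jaw":0},{"x":0.4,"y":-0.2,"z":-0.3,"wz":-0.08,"jaw":0},{"x":0.6,"y":-0.35,"z":-0.3,"wz":-0.12,"jaw":0},{"x":0.8,"y":-0.5,"z":-0.3,"wz":-0.16,"jaw":0},{"x":1.0,"y":-0.6,"z":-0.3,"wz":-0.2,"jaw":0},{"x":1.0,"y":-0.6,"z":-0.3,"wz":-0.24,"jaw":0},{"x":1.0,"y":-0.6,"z":-0.3,"wz":-0.28,"jaw":0},{"x":1.0,"y":-0.6,"z":-0.3,"wz":-0.33,"jaw":0},{"x":1.0,"y":-0.6,"z":-0.3,"wz":-0.384,"jaw":0}]' 20
python3 -c "
from h import *
plan((.513,-.2785,.12),-7.5)"
```

```text
xyz [ 2.171 -1.172  0.426] w [-3.000e-04 -2.000e-04 -3.836e-01] t 0.1 pos [ 0.1453 -0.6075  0.2049] F [-0.4  0.   0.3] w 0.0944 g 0.0validation failed for argument at $[0]...
```

```bash
python3 -m handwheel '[{"x":0,"y":0,"z":-0.3,"wx":0,"wy":0,"wz":0,"jaw":94},{"x":0.2,"y":-0.1,"z":-0.3,"wx":0,"wy":0,"wz":-0.04,"jaw":0},{"x":0.4,"y":-0.2,"z":-0.3,"wx":0,"wy":0,"wz":-0.08,"jaw":0},{"x":0.6,"y":-0.35,"z":-0.3,"wx":0,"wy":0,"wz":-0.12,"jaw":0},{"x":0.8,"y":-0.5,"z":-0.3,"wx":0,"wy":0,"wz":-0.16,"jaw":0},{"x":1.0,"y":-0.6,"z":-0.3,"wx":0,"wy":0,"wz":-0.2,"jaw":0},{"x":1.0,"y":-0.6,"z":-0.3,"wx":0,"wy":0,"wz":-0.24,"jaw":0},{"x":1.0,"y":-0.6,"z":-0.3,"wx":0,"wy":0,"wz":-0.28,"jaw":0},{"x":1.0,"y":-0.6,"z":-0.3,"wx":0,"wy":0,"wz":-0.33,"jaw":0},{"x":1.0,"y":-0.6,"z":-0.3,"wx":0,"wy":0,"wz":-0.384,"jaw":0}]' 20
python3 -c "
from h import *
plan((.513,-.2785,.12),-7.5)"
```

```text
time: 0.93
ee_pos: [0.3123, -0.4441, 0.2653]
tool_rot: [-0.0, 0.775, 0.632, -0.0]
wrist_force: [-0.3, 0.4, 0.2]
width: 0.0374
grip_force: 0.0
xyz [1.014 0.815 0.726] w [-0.0001 -0.0001 -0.0232] t 0.93 pos [ 0.3123 -0.4441  0.2653] F [-0.3  0.4  0.2] w 0.0374 g 0.0
```

```bash
python3 -m handwheel '[{"x":0.2,"y":0.16,"z":0.1,"wx":0,"wy":0,"wz":-0.023,"jaw":0},{"x":0.35,"y":0.28,"z":0.2,"wx":0,"wy":0,"wz":-0.023,"jaw":0},{"x":0.5,"y":0.4,"z":0.3,"wx":0,"wy":0,"wz":-0.023,"jaw":0},{"x":0.65,"y":0.52,"z":0.4,"wx":0,"wy":0,"wz":-0.023,"jaw":0},{"x":0.8,"y":0.65,"z":0.5,"wx":0,"wy":0,"wz":-0.023,"jaw":0},{"x":0.9,"y":0.74,"z":0.6,"wx":0,"wy":0,"wz":-0.023,"jaw":0},{"x":1,"y":0.815,"z":0.7,"wx":0,"wy":0,"wz":-0.023,"jaw":0},{"x":1,"y":0.815,"z":0.726,"wx":0,"wy":0,"wz":-0.023,"jaw":0},{"x":1,"y":0.815,"z":0.726,"wx":0,"wy":0,"wz":-0.023,"jaw":0},{"x":1,"y":0.815,"z":0.726,"wx":0,"wy":0,"wz":-0.023,"jaw":0}]'
python3 - <<'E'
from h import *
plan((.513,-.2785,.056),-7.5)
M=np.vstack([crop(snapshot("scene")[:,:,::-1],190,160,130,140,4)])
cv2.imwrite("pics/p1.png",M)
E
```

```text
time: 1.77
ee_pos: [0.5128, -0.2834, 0.12]
tool_rot: [-0.001, 0.754, 0.656, -0.0]
wrist_force: [-0.5, -0.2, -1.3]
width: 0.0003
grip_force: 0.0
xyz [ 0.024 -0.002  0.32 ] w [-0.0004 -0.0001 -0.0025] t 1.77 pos [ 0.5128 -0.2834  0.12  ] F [-0.5 -0.2 -1.3] w 0.0003 g 0.0
```

View pics/p1.png

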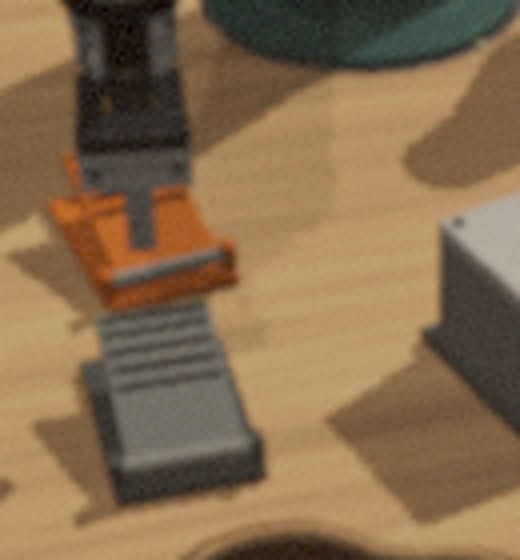

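The closed fingertips hang above the pedal's free end, at crop pixel (143,248) with the pedal's free end at (150,310). The lateral position fits, so I'll descend.

```bash
python3 -m handwheel '[{"x":0.02,"y":0,"z":0.15,"wx":0,"wy":0,"wz":0,"jaw":0},{"x":0.02,"y":0,"z":0.28,"wx":0,"wy":0,"wz":0,"jaw":0},{"x":0.02,"y":0,"z":0.33,"wx":0,"wy":0,"wz":0,"jaw":0},{"x":0.02,"y":0,"z":0.36,"wx":0,"wy":0,"wz":0,"jaw":0},{"x":0.02,"y":0,"z":0.39,"wx":0,"wy":0,"wz":0,"jaw":0},{"x":0.02,"y":0,"z":0.40,"wx":0,"wy":0,"wz":0,"jaw":0},{"x":0.02,"y":0,"z":0.40,"wx":0,"wy":0,"wz":0,"jaw":0}]'
python3 -m handwheel '[{"x":0,"y":0,"z":0.02,"wx":0,"wy":0,"wz":0,"jaw":0},{"x":0,"y":0,"z":0.03,"wx":0,"wy":0,"wz":0,"jaw":0},{"x":0,"y":0,"z":0.04,"wx":0,"wy":0,"wz":0,"jaw":0},{"x":0,"y":0,"z":0.04,"wx":0,"wy":0,"wz":0,"jaw":0}]'
```

```text
time: 2.4
ee_pos: [0.5139, -0.2803, 0.0414]
tool_rot: [0.001, 0.755, 0.656, -0.0]
wrist_force: [-4.2, -0.9, 6.8]
width: 0.0008
grip_force: 2.9
time: 2.73
ee_pos: [0.5139, -0.2804, 0.0337]
tool_rot: [0.001, 0.755, 0.656, -0.0]
wrist_force: [-4.9, -0.7, 7.9]
width: 0.0005
grip_force: 3.9
```

```bash
python3 -m handwheel '[{"x":0,"y":0,"z":0.01,"wx":0,"wy":0,"wz":0,"jaw":0},{"x":0,"y":0,"z":0.02,"wx":0,"wy":0,"wz":0,"jaw":0},{"x":0,"y":0,"z":0.02,"wx":0,"wy":0,"wz":0,"jaw":0}]'
python3 -m handwheel '[{"x":0,"y":0,"z":0.01,"wx":0,"wy":0,"wz":0,"jaw":0},{"x":0,"y":0,"z":0.01,"wx":0,"wy":0,"wz":0,"jaw":0}]'
```

```text
time: 2.98
ee_pos: [0.514, -0.2804, 0.0301]
tool_rot: [0.001, 0.755, 0.656, -0.0]
wrist_force: [-6.6, 0.8, 13.3]
width: 0.0004
grip_force: 6.7
time: 3.15
ee_pos: [0.514, -0.2805, 0.0292]
tool_rot: [0.001, 0.755, 0.656, -0.0]
wrist_force: [-16.0, 4.6, 36.9]
width: 0.0006
grip_force: 18.1
```

Firmly on its stop (37 N). Releasing.

```bash
python3 -m handwheel '[{"x":0,"y":0,"z":-0.05,"wx":0,"wy":0,"wz":0,"jaw":0},{"x":0,"y":0,"z":-0.1,"wx":0,"wy":0,"wz":0,"jaw":0},{"x":0,"y":0,"z":-0.2,"wx":0,"wy":0,"wz":0,"jaw":0},{"x":0,"y":0,"z":-0.4,"wx":0,"wy":0,"wz":0,"jaw":0},{"x":0,"y":0,"z":-0.6,"wx":0,"wy":0,"wz":0,"jaw":0},{"x":0,"y":0,"z":-0.8,"wx":0,"wy":0,"wz":0,"jaw":0},{"x":0,"y":0,"z":-0.9,"wx":0,"wy":0,"wz":0,"jaw":0},{"x":0,"y":0,"z":-0.9,"wx":0,"wy":0,"wz":0,"jaw":0}]'
python3 - <<'E'
from h import *
plan((.506,.397,.18),-7.5)
a=cv2.imread("pics/scene0.png");b=snapshot("scene")[:,:,::-1]
cv2.imwrite("pics/p2.png",np.hstack([crop(a,195,180,75,120,5),crop(b,195,180,75,120,5)]))
E
```

```text
time: 3.82
ee_pos: [0.5159, -0.2805, 0.2129]
tool_rot: [0.004, 0.755, 0.656, 0.001]
wrist_force: [0.8, 0.2, -0.0]
width: 0.0004
grip_force: 0.0
xyz [ 3.348 -0.521  0.148] w [ 0.0026  0.0011 -0.0027] t 3.82 pos [ 0.5159 -0.2805  0.2129] F [ 0.8  0.2 -0. ] w 0.0004 g 0.0
```

View pics/p2.png

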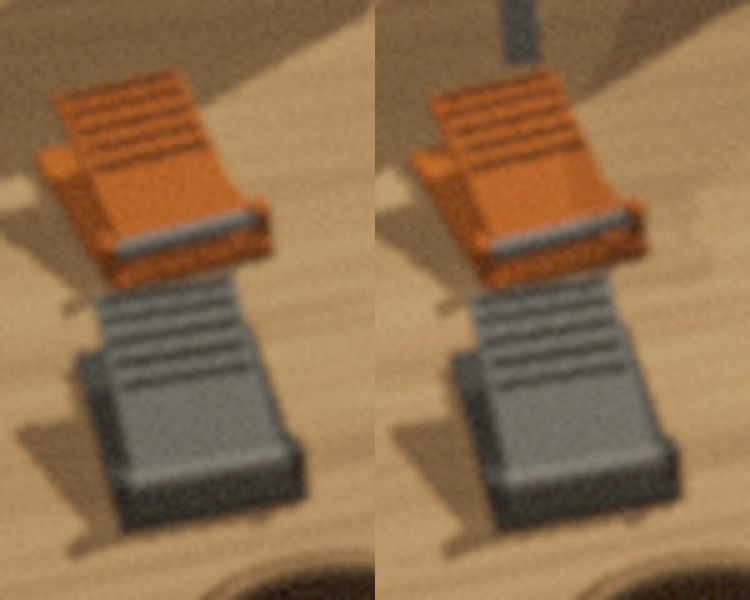

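Before and after match: the pedal is fully up again (free end at row ~285 in both). Now to the end block.

```bash
R='.'; python3 -m handwheel '[{"x":0.15,"y":0,"z":0,"wx":0,"wy":0,"wz":0,"jaw":60},{"x":0.33,"y":0,"z":0,"wx":0,"wy":0,"wz":0,"jaw":60},{"x":0.5,"y":0,"z":0,"wx":0,"wy":0,"wz":0,"jaw":60},{"x":0.67,"y":-0.1,"z":0,"wx":0,"wy":0,"wz":0,"jaw":60},{"x":0.84,"y":-0.1,"z":0,"wx":0,"wy":0,"wz":0,"jaw":60},{"x":1,"y":-0.1,"z":0,"wx":0,"wy":0,"wz":0,"jaw":60}]'
python3 -m handwheel '[{"x":0.17,"y":0,"z":0,"wx":0,"wy":0,"wz":0,"jaw":60},{"x":0.34,"y":0,"z":0,"wx":0,"wy":0,"wz":0,"jaw":60},{"x":0.5,"y":-0.1,"z":0,"wx":0,"wy":0,"wz":0,"jaw":60},{"x":0.67,"y":-0.1,"z":0,"wx":0,"wy":0,"wz":0,"jaw":60},{"x":0.84,"y":-0.2,"z":0,"wx":0,"wy":0,"wz":0,"jaw":60},{"x":1,"y":-0.2,"z":0,"wx":0,"wy":0,"wz":0,"jaw":60}]'
python3 -m handwheel '[{"x":0.17,"y":0,"z":0,"wx":0,"wy":0,"wz":0,"jaw":60},{"x":0.34,"y":0,"z":0,"wx":0,"wy":0,"wz":0,"jaw":60},{"x":0.5,"y":-0.1,"z":0,"wx":0,"wy":0,"wz":0,"jaw":60},{"x":0.67,"y":-0.1,"z":0,"wx":0,"wy":0,"wz":0,"jaw":60},{"x":0.84,"y":-0.2,"z":0,"wx":0,"wy":0,"wz":0,"jaw":60},{"x":0.9,"y":-0.2,"z":0,"wx":0,"wy":0,"wz":0,"jaw":60},{"x":0.9,"y":-0.2,"z":0,"wx":0,"wy":0,"wz":0,"jaw":60},{"x":0.9,"y":-0.2,"z":0,"wx":0,"wy":0,"wz":0,"jaw":60}]'
python3 -c "
from h import *
plan((.506,.397,.15),-7.5)"
```

```text
time: 4.37
ee_pos: [0.5208, -0.0769, 0.2063]
tool_rot: [0.0, 0.754, 0.656, -0.0]
wrist_force: [0.6, 0.2, -0.0]
width: 0.037
grip_force: 0.0
time: 4.87
ee_pos: [0.5073, 0.1273, 0.2062]
tool_rot: [-0.0, 0.754, 0.657, -0.0]
wrist_force: [0.9, -0.5, -0.1]
width: 0.06
grip_force: 0.0
time: 5.53
ee_pos: [0.4947, 0.3091, 0.2059]
tool_rot: [-0.0, 0.754, 0.657, -0.0]
wrist_force: [-0.5, -0.6, -0.1]
width: 0.0601
grip_force: 0.0
xyz [ 0.443 -0.004  0.279] w [-0.0002  0.0001 -0.0021] t 5.53 pos [0.4947 0.3091 0.2059] F [-0.5 -0.6 -0.1] w 0.0601 g 0.0
```

```bash
python3 -m handwheel '[{"x":0.15,"y":0,"z":0,"wx":0,"wy":0,"wz":0,"jaw":60},{"x":0.3,"y":0,"z":0,"wx":0,"wy":0,"wz":0,"jaw":60},{"x":0.44,"y":0,"z":0.1,"wx":0,"wy":0,"wz":-0.002,"jaw":60},{"x":0.443,"y":-0.004,"z":0.28,"wx":0,"wy":0,"wz":-0.002,"jaw":60},{"x":0.443,"y":-0.004,"z":0.35,"wx":0,"wy":0,"wz":-0.002,"jaw":60},{"x":0.443,"y":-0.004,"z":0.35,"wx":0,"wy":0,"wz":-0.002,"jaw":60},{"x":0.443,"y":-0.004,"z":0.35,"wx":0,"wy":0,"wz":-0.002,"jaw":60}]'
python3 - <<'E'
from h import *
plan((.506,.397,.066),-7.5)
p=arm.state()["ee_pos"];print("px",np.array(pix("scene",p))*6-[400*6,120*6],np.array(pix("top",p))*6-[95*6,230*6])
cv2.imwrite("pics/p3.png",np.hstack([crop(snapshot("scene")[:,:,::-1],400,130,65,100,6),crop(snapshot("top")[:,:,::-1],100,210,65,100,6)]))
E
```

```text
time: 6.12
ee_pos: [0.5071, 0.3952, 0.1366]
tool_rot: [0.0, 0.753, 0.658, -0.001]
wrist_force: [0.1, 0.6, 1.1]
width: 0.0599
grip_force: 0.0
xyz [ 0.009 -0.007  0.353] w [-0.0002  0.0004 -0.0011] t 6.12 pos [0.5071 0.3952 0.1366] F [0.1 0.6 1.1] w 0.0599 g 0.0
px [336.78672696 361.13658529] [206.68450315 188.05077334]
```

View pics/p3.png

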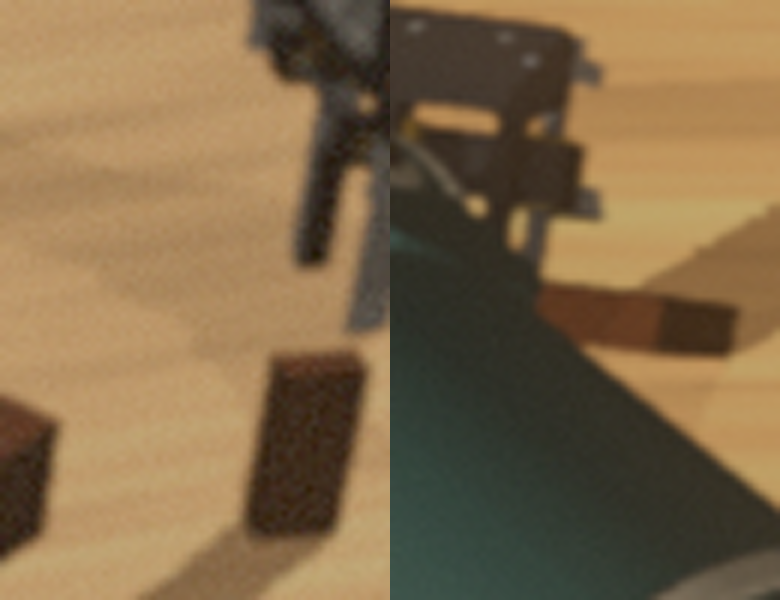

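The fingertips sit at crop (312,262) and (365,330), and they straddle the block top at (317,362). Alignment is good, so I'll descend and grip.

```bash
python3 -m handwheel '[{"x":0.008,"y":-0.004,"z":0.1,"wx":0,"wy":0,"wz":-0.001,"jaw":60},{"x":0.008,"y":-0.004,"z":0.2,"wx":0,"wy":0,"wz":-0.001,"jaw":60},{"x":0.008,"y":-0.004,"z":0.3,"wx":0,"wy":0,"wz":-0.001,"jaw":60},{"x":0.008,"y":-0.004,"z":0.35,"wx":0,"wy":0,"wz":-0.001,"jaw":60},{"x":0.008,"y":-0.004,"z":0.35,"wx":0,"wy":0,"wz":-0.001,"jaw":60},{"x":0.008,"y":-0.004,"z":0.35,"wx":0,"wy":0,"wz":-0.001,"jaw":60}]'
python3 -m handwheel '[{"x":0,"y":0,"z":0,"wx":0,"wy":0,"wz":0,"jaw":40},{"x":0,"y":0,"z":0,"wx":0,"wy":0,"wz":0,"jaw":30},{"x":0,"y":0,"z":0,"wx":0,"wy":0,"wz":0,"jaw":10},{"x":0,"y":0,"z":0,"wx":0,"wy":0,"wz":0,"jaw":10},{"x":0,"y":0,"z":0,"wx":0,"wy":0,"wz":0,"jaw":10},{"x":0,"y":0,"z":0,"wx":0,"wy":0,"wz":0,"jaw":10},{"x":0,"y":0,"z":0,"wx":0,"wy":0,"wz":0,"jaw":10}]' 30
```

```text
time: 6.72
ee_pos: [0.5065, 0.3987, 0.0675]
tool_rot: [0.0, 0.751, 0.66, 0.001]
wrist_force: [0.8, 0.6, 0.5]
width: 0.0602
grip_force: 0.0
time: 7.3
ee_pos: [0.5059, 0.3987, 0.0664]
tool_rot: [-0.0, 0.751, 0.66, 0.0]
wrist_force: [-0.8, 0.3, 0.8]
width: 0.0219
grip_force: 30.0
```

```bash
python3 -m handwheel '[{"x":0,"y":0,"z":-0.1,"wx":0,"wy":0,"wz":0,"jaw":10},{"x":0,"y":0,"z":-0.25,"wx":0,"wy":0,"wz":0,"jaw":10},{"x":0,"y":0,"z":-0.4,"wx":0,"wy":0,"wz":0,"jaw":10},{"x":0,"y":0,"z":-0.55,"wx":0,"wy":0,"wz":0,"jaw":10},{"x":0,"y":0,"z":-0.7,"wx":0,"wy":0,"wz":0,"jaw":10},{"x":0,"y":0,"z":-0.8,"wx":0,"wy":0,"wz":0,"jaw":10},{"x":0,"y":0,"z":-0.8,"wx":0,"wy":0,"wz":0,"jaw":10}]'
python3 -c "
from h import *
plan((.557,.008,.225),15.3)"
```

```text
time: 7.88
ee_pos: [0.5069, 0.3999, 0.2308]
tool_rot: [0.0, 0.751, 0.66, 0.003]
wrist_force: [0.9, -0.1, -1.1]
width: 0.0217
grip_force: 30.0
xyz [-1.911  0.501  0.023] w [ 0.0015 -0.001  -0.1262] t 7.88 pos [0.5069 0.3999 0.2308] F [ 0.9 -0.1 -1.1] w 0.0217 g 30.0
```

```bash
python3 -m handwheel '[{"x":-0.12,"y":0.03,"z":0,"wx":0,"wy":0,"wz":-0.01,"jaw":10},{"x":-0.24,"y":0.06,"z":0,"wx":0,"wy":0,"wz":-0.03,"jaw":10},{"x":-0.36,"y":0.09,"z":0,"wx":0,"wy":0,"wz":-0.05,"jaw":10},{"x":-0.48,"y":0.12,"z":0,"wx":0,"wy":0,"wz":-0.07,"jaw":10},{"x":-0.6,"y":0.15,"z":0,"wx":0,"wy":0,"wz":-0.09,"jaw":10},{"x":-0.72,"y":0.18,"z":0,"wx":0,"wy":0,"wz":-0.11,"jaw":10},{"x":-0.84,"y":0.21,"z":0,"wx":0,"wy":0,"wz":-0.126,"jaw":10},{"x":-0.94,"y":0.24,"z":0,"wx":0,"wy":0,"wz":-0.126,"jaw":10},{"x":-0.94,"y":0.24,"z":0,"wx":0,"wy":0,"wz":-0.126,"jaw":10}]'
python3 -c "
from h import *
plan((.557,.008,.225),15.3)"
```

```text
time: 8.63
ee_pos: [0.5302, 0.2013, 0.2255]
tool_rot: [0.0, 0.609, 0.793, -0.001]
wrist_force: [0.5, -0.4, -0.6]
width: 0.0219
grip_force: 30.0
xyz [-0.968 -0.121  0.004] w [-0.0004  0.0005 -0.0017] t 8.63 pos [0.5302 0.2013 0.2255] F [ 0.5 -0.4 -0.6] w 0.0219 g 30.0
```

```bash
python3 -m handwheel '[{"x":-0.15,"y":-0.02,"z":0,"wx":0,"wy":0,"wz":-0.002,"jaw":10},{"x":-0.3,"y":-0.04,"z":0,"wx":0,"wy":0,"wz":-0.002,"jaw":10},{"x":-0.45,"y":-0.06,"z":0,"wx":0,"wy":0,"wz":-0.002,"jaw":10},{"x":-0.6,"y":-0.08,"z":0,"wx":0,"wy":0,"wz":-0.002,"jaw":10},{"x":-0.75,"y":-0.1,"z":0,"wx":0,"wy":0,"wz":-0.002,"jaw":10},{"x":-0.9,"y":-0.115,"z":0,"wx":0,"wy":0,"wz":-0.002,"jaw":10},{"x":-0.968,"y":-0.121,"z":0.12,"wx":0,"wy":0,"wz":-0.002,"jaw":10},{"x":-0.968,"y":-0.121,"z":0.16,"wx":0,"wy":0,"wz":-0.002,"jaw":10},{"x":-0.968,"y":-0.121,"z":0.16,"wx":0,"wy":0,"wz":-0.002,"jaw":10},{"x":-0.968,"y":-0.121,"z":0.16,"wx":0,"wy":0,"wz":-0.002,"jaw":10}]'
python3 - <<'E'
from h import *
plan((.557,.008,.18),15.3)
p=arm.state()["ee_pos"];z=p[2]-.0664;t=np.radians(15.3)
# predicted block foot corners and slot corners in crop px
O=np.array([290,150]);k=6
for nm,c,hx,hy,zz in (("foot",p,.011,.023,z),("slot",(.557,.008),.012,.024,.105),("top",(.557,.008),.065,.075,.105)):
    for a,b in((1,1),(1,-1),(-1,-1),(-1,1)):
        q=(c[0]+a*hx*np.cos(t)-b*hy*np.sin(t),c[1]+a*hx*np.sin(t)+b*hy*np.cos(t),zz);print(nm,a,b,((np.array(pix("scene",q))-O+.5)*k-.5).round(0))
im=snapshot("scene")[:,:,::-1];cv2.imwrite("pics/s4.png",im);cv2.imwrite("pics/p4.png",crop(im,290,150,95,100,6))
cv2.imwrite("pics/t4.png",snapshot("top")[:,:,::-1])
E
```

```text
time: 9.47
ee_pos: [0.5565, 0.0143, 0.1941]
tool_rot: [-0.001, 0.604, 0.797, 0.0]
wrist_force: [1.2, 0.4, -0.2]
width: 0.0221
grip_force: 30.0
xyz [-0.031 -0.006  0.07 ] w [-0.0003 -0.0003  0.0023] t 9.47 pos [0.5565 0.0143 0.1941] F [ 1.2  0.4 -0.2] w 0.0221 g 30.0
foot 1 1 [351. 369.]
foot 1 -1 [267. 399.]
foot -1 -1 [239. 375.]
foot -1 1 [323. 346.]
slot 1 1 [339. 414.]
slot 1 -1 [251. 445.]
slot -1 -1 [221. 419.]
slot -1 1 [308. 388.]
top 1 1 [500. 438.]
top 1 -1 [223. 542.]
top -1 -1 [ 62. 395.]
top -1 1 [331. 303.]
```

View pics/p4.png

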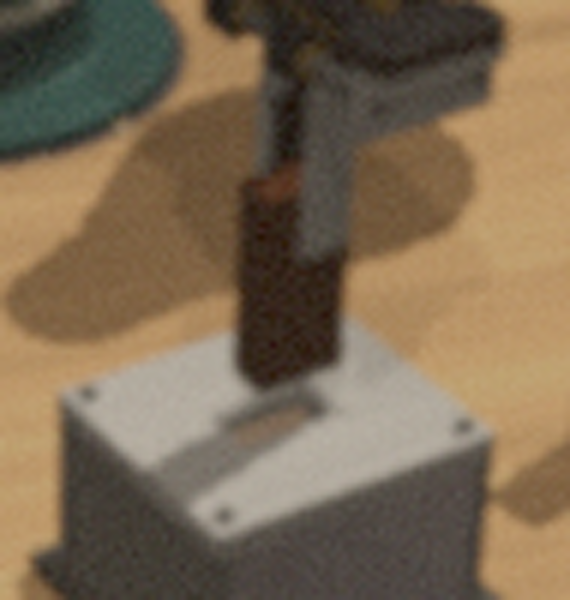

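```bash
python3 - <<'E'
from h import *
im=cv2.imread("pics/s4.png");g=cv2.GaussianBlur(cv2.cvtColor(im,cv2.COLOR_BGR2GRAY),(3,3),0).astype(float)
p=np.array([.5565,.0143]);t=np.radians(15.3)
P=lambda c,a,b,z:np.array(pix("scene",(c[0]+a*np.cos(t)-b*np.sin(t),c[1]+a*np.sin(t)+b*np.cos(t),z)))
def cross(prof,pos,th):
    i=np.where((prof[:-1]-th)*(prof[1:]-th)<0)[0];return [round(float(pos[j]+(th-prof[j])/(prof[j+1]-prof[j])*(pos[j+1]-pos[j])),1) for j in i]
u=np.arange(318,362)
for v in range(196,212,3):
    z=.1277+.0
    # predicted silhouette at this row: interpolate along the two vertical edges
    E=[]
    for a,b in((-.011,-.023),(.011,.023)):
        q=[P(p,a,b,z),P(p,a,b,z+.1)];s=(v-q[0][1])/(q[1][1]-q[0][1]);E.append(q[0][0]+s*(q[1][0]-q[0][0]))
    print(v,"pred",np.round(E,1),"obs",cross(g[v,u],u,80),g[v,u[::4]].astype(int))
print("top corners pred",[P((.557,.008),a*.065,b*.075,.105).round(1) for a,b in((1,1),(1,-1),(-1,-1))])
h=cv2.cvtColor(im,cv2.COLOR_BGR2HSV);m=((g>110)&(h[:,:,1]<60)).astype(np.uint8)
m[:200]=0;c=max(cv2.findContours(m,0,1)[0],key=cv2.contourArea)[:,0].astype(float)
print("obs right",c[c[:,0].argmax()],"bottom",c[c[:,1].argmax()],"left",c[c[:,0].argmin()])
# slot profile along the bottom/front slot edges via bolts
print("bolts pred",[((P((.557,.008),a*.055,b*.065,.105)-[290,150])*6).round(0) for a,b in((1,1),(1,-1),(-1,-1))])
E
```

```text
196 pred [330.1 349.2] obs [328.3, 346.5] [104 107 103  51  41  40  38  62 151 151 151]
199 pred [330. 349.] obs [329.4, 346.3] [104 115 129  62  40  40  41  70 146 144 144]
202 pred [329.8 348.7] obs [329.4, 346.0] [136 143 143  61  37  40  42  79 143 141 143]
205 pred [329.7 348.5] obs [329.4, 345.8] [152 143 152  59  43  38  42  87 152 143 143]
208 pred [329.6 348.3] obs [329.4, 345.7] [161 168 169  58  40  41  40  89 155 151 145]
211 pred [329.4 348.1] obs [329.8, 342.1] [172 171 170  73  40  43  79 136 156 157 163]
top corners pred [array([372.9, 222.6]), array([326.7, 239.9]), array([300. , 215.4])]
obs right [371. 222.] bottom [325. 239.] left [301. 215.]
bolts pred [array([466., 431.]), array([226., 520.]), array([ 90., 397.])]
```

```bash
python3 -m handwheel '[{"x":-0.019,"y":-0.009,"z":0.06,"wx":0,"wy":0,"wz":0.002,"jaw":10},{"x":-0.019,"y":-0.009,"z":0.1,"wx":0,"wy":0,"wz":0.002,"jaw":10},{"x":-0.019,"y":-0.009,"z":0.1,"wx":0,"wy":0,"wz":0.002,"jaw":10},{"x":-0.019,"y":-0.009,"z":0.1,"wx":0,"wy":0,"wz":0.002,"jaw":10}]'
python3 - <<'E'
from h import *
plan((.5555,.0104,.168),15.3)
im=snapshot("scene")[:,:,::-1];cv2.imwrite("pics/p5.png",crop(im,300,170,75,75,8))
E
```

```text
time: 9.9
ee_pos: [0.5558, 0.0089, 0.1737]
tool_rot: [-0.001, 0.607, 0.795, -0.0]
wrist_force: [0.6, -0.4, -0.5]
width: 0.0218
grip_force: 30.0
xyz [0.008 0.001 0.028] w [-0.0003 -0.0002 -0.0001] t 9.9 pos [0.5558 0.0089 0.1737] F [ 0.6 -0.4 -0.5] w 0.0218 g 30.0
```

View pics/p5.png

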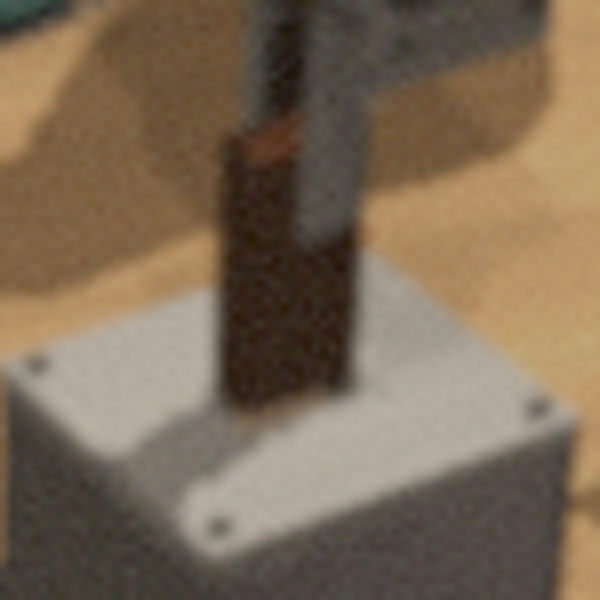

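The foot hangs just above the slot. The slot's front lip is visible evenly along the foot's front edge, from crop (240,408) to (350,390). I'll lower it with force checks.

```bash
python3 -m handwheel '[{"x":0.003,"y":0,"z":0.01,"wx":0,"wy":0,"wz":0,"jaw":10},{"x":0.003,"y":0,"z":0.02,"wx":0,"wy":0,"wz":0,"jaw":10},{"x":0.003,"y":0,"z":0.02,"wx":0,"wy":0,"wz":0,"jaw":10}]' 40
python3 -m handwheel '[{"x":0,"y":0,"z":0.01,"wx":0,"wy":0,"wz":0,"jaw":10},{"x":0,"y":0,"z":0.02,"wx":0,"wy":0,"wz":0,"jaw":10},{"x":0,"y":0,"z":0.02,"wx":0,"wy":0,"wz":0,"jaw":10}]'
```

```text
time: 10.2
ee_pos: [0.5559, 0.0095, 0.17]
tool_rot: [-0.0, 0.607, 0.795, 0.0]
wrist_force: [0.1, 1.1, -0.3]
width: 0.0216
grip_force: 40.0
time: 10.45
ee_pos: [0.5559, 0.0094, 0.1659]
tool_rot: [-0.0, 0.607, 0.795, 0.0]
wrist_force: [-0.2, 1.1, -1.4]
width: 0.0219
grip_force: 40.0
```

```bash
python3 -m handwheel '[{"x":0,"y":0,"z":0.01,"wx":0,"wy":0,"wz":0,"jaw":10},{"x":0,"y":0,"z":0.02,"wx":0,"wy":0,"wz":0,"jaw":10},{"x":0,"y":0,"z":0.02,"wx":0,"wy":0,"wz":0,"jaw":10}]'
python3 -m handwheel '[{"x":0,"y":0,"z":0.01,"wx":0,"wy":0,"wz":0,"jaw":10},{"x":0,"y":0,"z":0.02,"wx":0,"wy":0,"wz":0,"jaw":10},{"x":0,"y":0,"z":0.02,"wx":0,"wy":0,"wz":0,"jaw":10}]'
```

```text
time: 10.7
ee_pos: [0.5559, 0.0094, 0.1618]
tool_rot: [-0.0, 0.607, 0.795, -0.0]
wrist_force: [-0.8, 3.1, -1.4]
width: 0.0218
grip_force: 40.0
time: 10.95
ee_pos: [0.5559, 0.0094, 0.1579]
tool_rot: [-0.0, 0.607, 0.795, -0.0]
wrist_force: [-0.9, 2.3, -1.7]
width: 0.0219
grip_force: 40.0
```

In the slot with only light side force. Continuing down to just above the plate.

```bash
python3 -m handwheel '[{"x":0.003,"y":0,"z":0.02,"wx":0,"wy":0,"wz":0,"jaw":10},{"x":0.003,"y":0,"z":0.05,"wx":0,"wy":0,"wz":0,"jaw":10},{"x":0.003,"y":0,"z":0.08,"wx":0,"wy":0,"wz":0,"jaw":10},{"x":0.003,"y":0,"z":0.11,"wx":0,"wy":0,"wz":0,"jaw":10},{"x":0.003,"y":0,"z":0.13,"wx":0,"wy":0,"wz":0,"jaw":10},{"x":0.003,"y":0,"z":0.15,"wx":0,"wy":0,"wz":0,"jaw":10},{"x":0.003,"y":0,"z":0.15,"wx":0,"wy":0,"wz":0,"jaw":10}]'
python3 -m handwheel '[{"x":0,"y":0,"z":0.01,"wx":0,"wy":0,"wz":0,"jaw":10},{"x":0,"y":0,"z":0.02,"wx":0,"wy":0,"wz":0,"jaw":10},{"x":0,"y":0,"z":0.03,"wx":0,"wy":0,"wz":0,"jaw":10},{"x":0,"y":0,"z":0.03,"wx":0,"wy":0,"wz":0,"jaw":10}]'
```

```text
time: 11.53
ee_pos: [0.5555, 0.0097, 0.1273]
tool_rot: [-0.001, 0.607, 0.795, -0.0]
wrist_force: [0.3, -0.1, -0.9]
width: 0.0218
grip_force: 40.0
time: 11.87
ee_pos: [0.556, 0.0099, 0.1222]
tool_rot: [0.0, 0.607, 0.795, 0.0]
wrist_force: [-0.7, 0.6, 4.1]
width: 0.0218
grip_force: 40.0
```

```bash
python3 -m handwheel '[{"x":0,"y":0,"z":0.01,"wx":0,"wy":0,"wz":0,"jaw":10},{"x":0,"y":0,"z":0.02,"wx":0,"wy":0,"wz":0,"jaw":10},{"x":0,"y":0,"z":0.027,"wx":0,"wy":0,"wz":0,"jaw":10},{"x":0,"y":0,"z":0.027,"wx":0,"wy":0,"wz":0,"jaw":10},{"x":0,"y":0,"z":0.027,"wx":0,"wy":0,"wz":0,"jaw":10},{"x":0,"y":0,"z":0.027,"wx":0,"wy":0,"wz":0,"jaw":10},{"x":0,"y":0,"z":0.027,"wx":0,"wy":0,"wz":0,"jaw":10}]'
python3 - <<'E'
from h import *
im=snapshot("scene")[:,:,::-1];cv2.imwrite("pics/p6.png",crop(im,290,150,95,120,5))
E
```

```text
time: 12.45
ee_pos: [0.556, 0.0099, 0.117]
tool_rot: [0.0, 0.607, 0.795, 0.0]
wrist_force: [-2.2, 0.8, 6.8]
width: 0.0218
grip_force: 40.0
```

View pics/p6.png

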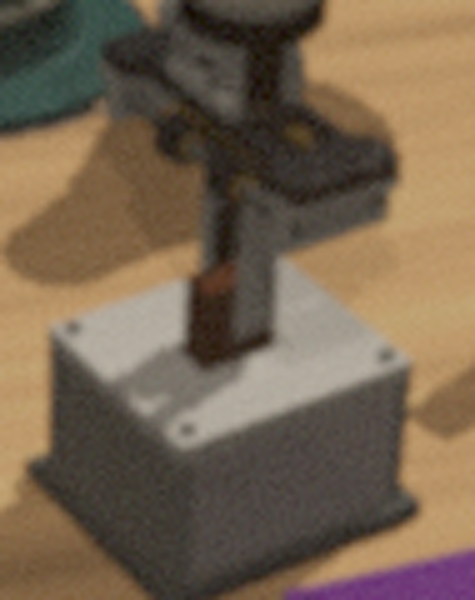

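The block stands in the slot at crop (230,340), still gripped, and the plate force (about 7.5 N) puts it roughly 10 mm down. Handing in.

```bash
python3 -c "
from rig import arm
print(arm.close_job())"
```

```text
the job is handed in; nothing more can be done
None
```

I pressed the pedal to its stop and it came fully up again. The end block is upright through the tester's slot, still gripped and holding the contact plate about 10 of 12 mm down (estimated from the force). I handed the job in at about 12.5 s and went nowhere near the chisel or jar, only passing near the thicker block; I didn't photograph those three at the end.

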